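# Put the fallen lens back in the beam line

## Robot

A 6-joint arm with a two-finger parallel gripper is mounted at the origin on the work surface. World frame = base frame: x ahead of the robot, y to its left, z up, the work surface at z = 0. Lengths are in mm, angles in degrees, forces in N, time in s.
With the tool pointing down it reaches from about 300 to 850 mm from the base axis. Payload 4.2 kg.
Tool frame: the origin (TCP) lies midway between the tips of the shut fingers; the grasp point (between the pads) lies 19 mm behind it; z points along the fingers, y is the line along which they close (so a half turn about z gives the same grasp; the last joint's range is limited). The gripper opens to 91 mm and grips with 3 to 60 N. Pads are 32 mm wide; open, the fingers measure 118 mm over their backs; the gripper's body (76 mm by 178 mm) begins 60 mm behind the grasp point.
Start: joints at [66.349, 18.312, 89.639, -0, 72.044, -1.146], TCP at [220.1, 531.224, 213.976] pointing down, gripper open.
Joint ranges: [-177.97, 177.97], [-48.28, 115.42], [12.27, 149.76], [-77.06, 257.06], [2.81, 150.46], [-146.56, 146.56]. Speed limits (degrees/s): [147.25, 147.25, 180, 180, 180, 180].

## Interface

Orientations are given as [roll, pitch, yaw] about the fixed x, y, z axes, in that order (R = Rz(yaw) Ry(pitch) Rx(roll)).
In Python, from workcell import env gives the robot as it stands.
- The arm moves only by the tool send_rows, never from a script. Its argument "steps" is a list that holds one entry, the list of rows, each a list of 5 numbers: the shift along the tool's x, y, z scaled (see below), then the turn about the tool's z scaled (see below), then the opening, from 0 (shut) to 1 (fully open). In form: [[[dx, dy, dz, yaw, fingers], ...]]. A call has 1 to 5 rows; each row shifts and turns the commanded pose from where the row before left it, along the tool's axes as they then stand; what a row does not reach is not made up. The controller multiplies each number of a shift by 0.04 m and each number of a turn by 0.12 rad. A row lasts 1/12 s, in which the tool goes at most 41.7 mm and 7.16 degrees, less where a joint would pass 70% of its speed; a pose out of reach is approached as far as the arm can. A call with a number of a shift or a turn outside -1 to 1 is refused whole. A call with a gripper value outside its range is refused whole. The fingers move at their own pace and stop on an object; "squeeze" is the grip in N (left out, the last holds). Time passes only in rows, so rows that do not move let the fingers close. It gives the time, the measured TCP pose, the force, the opening and the grip force at its end, in the units of the state.
- env.state(): the state, without advancing time (a new reading comes with each control period).
- env.grab_frame(name): name is "scene" or "top" or "wrist"; returns a dict with "pixels" (384x512x3 uint8, red, green, blue), "depth" (384x512 float32, mm along the optical axis (not along the pixel's ray), 0 where there is no reading), "intrinsics" (3x3 intrinsics, pixels), "dist" ([k1, k2, p1, p2, k3] as OpenCV has them; the pictures are not rectified), "cam_to_world" (4x4, takes a point from camera to world coordinates). Camera axes: x right, y down, z forward; pixel columns grow to the right and rows downward; lengths in mm; the calibration is good to about 2 mm. A picture is of the moment at which its call begins.
- env.job_done(): hands the job in; it is judged then, once.
The state is a dict: "time_s": time; "qpos": joint angles; "qvel": joint speeds; "effort": joint torques, N m; "ee_pos": TCP position; "ee_rot": TCP orientation; "force": force on the tool from outside, world axes, zero at the start; "torque": the same for the moment, N m; "gripper_width": finger opening in mm; "gripper_force": force on a finger pad.
Only numpy, scipy, OpenCV 4.12 (cv2) and the standard library are available. Lean on these libraries where they do the work, as an engineer would, in place of code of your own. Each camera call takes 0.05 s, during which the arm holds its last target. There are 200 camera calls.

## Task

A power adapter has been left on the red ring between the laser and the detector, and the orange lens that belongs there has fallen over. First stand the adapter upright in the blue tray; then stand the lens up on the open bench away from the beam line and let go of it; then take hold of it afresh and stand it with its foot centred in the red ring, its glass squarely facing along the beam, either way round. Leave the bottle, the jar, the grey can and the brass tin standing where they are.

Things in the scene. Friction and masses are not known exactly. Their poses are not given: they have to be found in the camera images.
- bench: fixed beam line. Origin: centre of the red ring mark (outside 60, inside 50 across), z up; beam along y, 88 up. Black laser (60 wide in x, 120 high) at y -105 to -225; detector (blue can 36 across on a post, 108 high) at y +95 to +143. Dark upright shield plate 130 high on the robot's side at x -83 to -87, y -80 to +80. Open above and on the +x side
- adapter: black power adapter, 90 long (x) by 36 thick (y) by 58 high (z), standing on its long edge on the ring at any heading; a paper label on one broad side. Origin: centre of its underside
- tray: shallow blue tray fixed to the bench top, outside 130 (x) by 80 (y) by 30 high, walls and floor 5 thick. Origin: centre of its underside. The adapter fits with its length along the tray's x and belongs in the middle
- lens: lens on a stand, 0.28 kg. Origin: centre of its foot's underside; z up the post, x along the optical axis. Steel foot 48 across, z 0 to 14; post 14 across; orange frame 18 thick (x), 48 wide (y), z 70 to 122, glass 26 across at z 88, plain grip above. Starts lying on foot rim and one 18-wide frame side: x and z level, origin 24 up
- lens_top (a point): middle of the top face of the lens's orange frame (x 0, y 0, z 122 in the lens's frame)
- solvent: amber bottle, diameter 44, 115 high, standing. Origin: centre of its underside. To be left alone
- jar: clear jar with white lid, diameter 48, 55 high, standing. Origin: centre of its underside. To be left alone
- lenscan: grey can, diameter 40, 62 high, standing. Origin: centre of its underside. To be left alone
- tin: small brass tin, diameter 40, 36 high, standing on the far side of the ring, about 90 from its centre. Origin: centre of its underside. To be left alone
Not all that is in view belongs to the job. Of the things like the tray, leave any that is purple; of the rest the larger one is meant.

How it is judged:
By the outcome, as a careful person would: the job done as asked, in the order asked, and still so for the second after the job is handed in, with the robot touching nothing.
It also fails if it takes over 72 s, if anything falls off the work surface, if the arm or the gripper's body presses on something with over 40 N, if the wrist force passes 120 N, or if a joint passes its speed limit or range.

## Working session

There is one attempt and no reset: what is moved stays moved. The work goes in short steps, Python scripts to look and compute and a tool call to move; the robot and the scene stay as the last step left them, time stands still between calls to the robot, and variables do not carry over. Pictures are saved under pics/ and viewed, at most 10 in all, crops included, and the job is handed in when it is done.

Besides the shell and the picture viewer there is one more tool, called after "Call:" as name(argument=value, ...) on one line, values as JSON. send_rows: Moves the arm, as the interface text tells. Shifts and turns lie within -1 to 1; 1 stands for 0.04 m of shift or 0.12 rad of turn. Its arguments: {"type":"object","properties":{"steps":{"type":"array"},"squeeze":{"type":"number"}},"required":["steps"]}

```bash
ls; mkdir -p pics; cat > h.py <<'E'
import numpy as np, cv2
from workcell import env
def grab(n,save=None):
    f=env.grab_frame(n)
    np.savez('pics/%s.npz'%(save or n),**{k:np.asarray(v) for k,v in f.items()})
    if save: cv2.imwrite('pics/%s.png'%save,f['pixels'][:,:,::-1])
    return f
def load(s): return dict(np.load('pics/%s.npz'%s))
def ray(f,u,v):
    p=cv2.undistortPoints(np.array([[[u,v]]],float),f['intrinsics'],f['dist'])[0,0]
    T=f['cam_to_world']; return T[:3,3],T[:3,:3]@np.array([p[0],p[1],1])
def atz(f,u,v,z):
    o,d=ray(f,u,v); return o+d*(z-o[2])/d[2]
def dep(f,u,v):
    o,d=ray(f,u,v); return o+d*f['depth'][int(v),int(u)]
def cloud(f):
    H,W=f['depth'].shape; u,v=np.meshgrid(np.arange(W),np.arange(H))
    p=cv2.undistortPoints(np.stack([u,v],-1).reshape(-1,1,2).astype(float),f['intrinsics'],f['dist'])[:,0]
    z=f['depth'].reshape(-1,1); P=np.c_[p,np.ones(len(p))]*z
    T=f['cam_to_world']; P=P@T[:3,:3].T+T[:3,3]; P[z[:,0]==0]=np.nan
    return P.reshape(H,W,3)
def proj(f,p):
    T=f['cam_to_world']; q=T[:3,:3].T@(np.array(p,float)-T[:3,3])
    return cv2.projectPoints(q[None],np.zeros(3),np.zeros(3),f['intrinsics'],f['dist'])[0][0,0]
E
python3 - <<'E'
from h import *
a=grab('scene','scene1');b=grab('top','top1');c=grab('wrist','wrist1')
for f,n in((a,'s'),(b,'t'),(c,'w')): print(n,f['cam_to_world'].round(2).tolist(),f['intrinsics'][0,0],(f['depth']>0).mean())
im=np.vstack([np.hstack([a['pixels'],b['pixels']])])
cv2.imwrite('pics/topbig.png',cv2.resize(b['pixels'],(800,600),interpolation=cv2.INTER_CUBIC)[:,:,::-1])
cv2.imwrite('pics/scenebig.png',cv2.resize(a['pixels'],(800,600),interpolation=cv2.INTER_CUBIC)[:,:,::-1])
print(env.state())
E
```

```text
pics
s [[-0.48, 0.74, -0.48, 994.78], [0.88, 0.39, -0.27, 286.79], [-0.01, -0.55, -0.83, 816.71], [0.0, 0.0, 0.0, 1.0]] 350.2919071923881 0.9958089192708334
t [[-0.01, -0.99, 0.16, 384.01], [-1.0, 0.01, 0.0, 67.49], [-0.0, -0.16, -0.99, 1021.39], [0.0, 0.0, 0.0, 1.0]] 395.2377222019866 0.9958394368489584
w [[0.38, 0.89, 0.25, 150.26], [0.92, -0.37, -0.11, 560.72], [-0.0, 0.27, -0.96, 384.86], [0.0, 0.0, 0.0, 1.0]] 321.0065156740126 0.9959767659505209
{'time_s': 0.15, 'qpos': array([ 6.63500471e+01,  1.83419912e+01,  8.96879852e+01,  2.54037310e-03,
        7.20437073e+01, -1.14647699e+00]), 'qvel': array([ 0.11161534, -0.16936811, -0.23599365,  0.124875  , -0.10754378,
       -0.01786916]), 'effort': array([ 5.05487478e-04, -4.12772906e+01, -2.32153308e+01,  7.29359128e-02,
        4.33392765e-02, -8.12196663e-05]), 'ee_pos': array([219.92197204, 530.8906475 , 213.34183279]), 'ee_rot': array([-1.79926379e+02, -3.88944162e-03,  1.57495737e+02]), 'force': array([0.6515668 , 0.20494909, 0.07856156]), 'torque': array([-0.00272397,  0.00383986, -0.01234144]), 'gripper_force': 0.0, 'gripper_width': 91.16667603520578}
```

View pics/topbig.png

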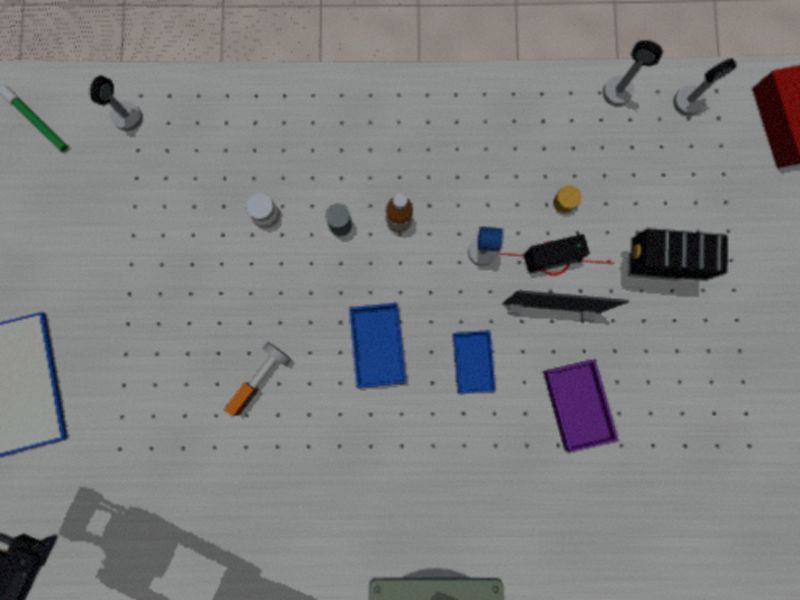

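View pics/scenebig.png

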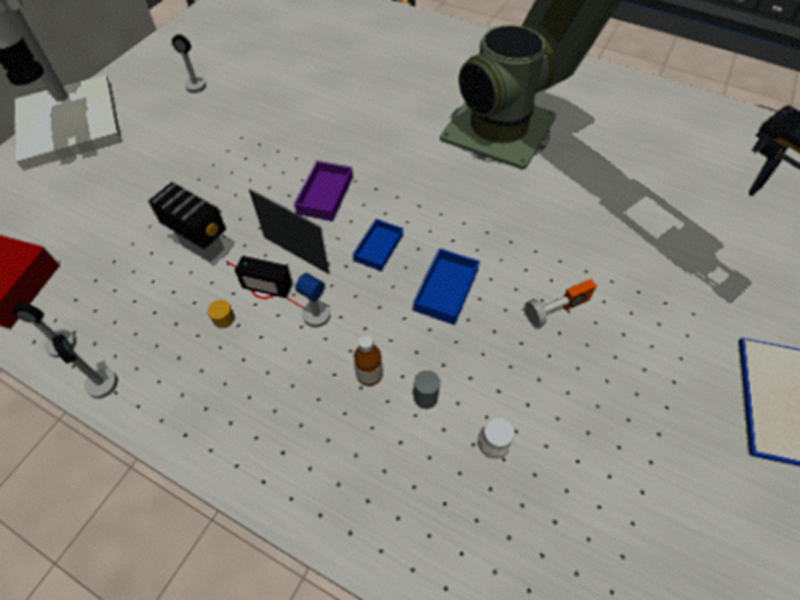

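The top view shows the adapter on the ring at about (556,254), the larger blue tray at (378,346) and the lens lying at (258,380) with its foot at (277,354). The tin is at (568,198) and the shield at (565,300). The scene view shows the same layout, with the adapter's label facing +x. Next I'll measure.

```bash
python3 - <<'E'
from h import *
for n in('top1','scene1'):
    f=load(n); P=cloud(f); hsv=cv2.cvtColor(f['pixels'],cv2.COLOR_RGB2HSV); h,s,v=[hsv[...,i].astype(int) for i in range(3)]
    X,Y,Z=P[...,0],P[...,1],P[...,2]
    print(n,'table z',np.nanmedian(Z[(abs(X-450)<150)&(abs(Y)<400)]))
    def rep(nm,m):
        k,l,st,c=cv2.connectedComponentsWithStats(m.astype(np.uint8))
        for i in range(1,k):
            if st[i,4]<25: continue
            q=P[l==i]; r=cv2.minAreaRect(q[:,:2].astype(np.float32))
            print(' ',nm,st[i,4],c[i].round(0),'rect',np.round(r[0],1),np.round(r[1],1),round(r[2],1),'z',np.nanpercentile(q[:,2],[5,50,95]).round(0))
    W=(X>250)&(X<750)&(Y>-400)&(Y<400)
    rep('blue',W&(h>100)&(h<125)&(s>120)&(v>40))
    rep('blue rim',W&(h>100)&(h<125)&(s>120)&(Z>20)&(Z<40))
    rep('orange',W&(h>3)&(h<18)&(s>150)&(v>120)&(Z>5))
    rep('lens',W&(Z>6)&(X<480)&(Y>100))
    rep('red',W&((h<4)|(h>174))&(s>110)&(Z<10))
    rep('dark z>45',W&(v<70)&(Z>48))
    rep('adapter top',W&(v<80)&(Z>52)&(Z<64)&(X>470))
    rep('shield',W&(v<90)&(Z>122)&(Z<138))
    rep('tall',W&(Z>28)&(X>500))
    rep('tin',W&(h>15)&(h<30)&(s>140)&(Z>30))
E
```

```text
top1 table z 2.1400310662988318
  blue 191 [313. 153.] rect [614.9 -84.7] [32.6 32. ] 87.3 z [ 97. 107. 110.]
  blue 1603 [241. 221.] rect [459.3  88. ] [129.6  78.8] 5.8 z [ 4.  7. 32.]
  blue 912 [303. 231.] rect [431.8 -66.7] [96.1 59.7] 3.3 z [ 2.  6. 24.]
  blue rim 292 [243. 220.] rect [459.2  88.6] [129.3  77.6] 5.6 z [24. 31. 34.]
  blue rim 88 [298. 238.] rect [431.2 -66.4] [95.1 59. ] 3.3 z [21. 24. 27.]
  blue rim 32 [306. 213.] rect [477.7 -72.1] [47.4 14.7] 74.8 z [21. 23. 26.]
  orange 138 [152. 255.] rect [375.  302.8] [16.7 49.4] 55.0 z [47. 50. 52.]
  lens 309 [231. 229.] rect [435.5 115.8] [89.  29.6] 1.3 z [ 6.  8. 32.]
  lens 480 [163. 243.] rect [401.4 279.1] [ 44.9 122.1] 56.5 z [20. 44. 52.]
  red 34 [356. 173.] rect [ 582.5 -210.9] [11.8 42.9] 13.1 z [-1.  2.  6.]
  dark z>45 146 [256. 138.] rect [662.1  50.7] [24.8 38.6] 14.1 z [53. 77. 97.]
  dark z>45 1282 [427. 163.] rect [ 589.6 -353.7] [97.7 60.5] 84.8 z [ 75. 121. 124.]
  dark z>45 38 [311. 158.] rect [602.6 -80.9] [37.7 15.1] 57.2 z [ 91.  97. 103.]
  dark z>45 521 [357. 160.] rect [ 605.1 -202.7] [36.
[... 3081 characters left out ...]
4.  86. 130.]
  tall 555 [168. 174.] rect [ 607.4 -202.3] [38.2 92.5] 14.0 z [32. 56. 59.]
  tall 259 [198. 185.] rect [618.6 -87.1] [33.2 36.3] 84.5 z [ 42. 100. 108.]
  tall 66 [278. 196.] rect [514.3  92.7] [28.1 78.8] 1.9 z [28. 29. 32.]
  tall 168 [140. 198.] rect [ 703.  -228.5] [38.5 39.1] 22.1 z [31. 35. 37.]
  tall 405 [234. 230.] rect [678.8  53.7] [33.9 43.7] 32.1 z [ 34.  76. 114.]
  tall 289 [272. 247.] rect [667.  149.6] [39.5 38.3] 34.5 z [33. 60. 63.]
  tall 334 [318. 278.] rect [685.3 277. ] [40.9 42.3] 33.4 z [30. 53. 55.]
  tin 76 [135. 147.] rect [ 594.5 -309.9] [ 8.8 30.6] 83.7 z [ 72.  90. 102.]
  tin 150 [140. 198.] rect [ 703.5 -227.8] [38.4 35.4] 70.1 z [31. 35. 37.]
```

```bash
python3 - <<'E'
from h import *
t=load('top1');s=load('scene1')
a=cv2.resize(t['pixels'][125:215,285:475],(800,379),interpolation=cv2.INTER_CUBIC)
b=cv2.resize(t['pixels'][205:275,130:200],(220,220),interpolation=cv2.INTER_CUBIC)
c=cv2.resize(s['pixels'][140:220,110:250],(385,220),interpolation=cv2.INTER_CUBIC)
d=cv2.resize(s['pixels'][165:220,320:390],(195,153),interpolation=cv2.INTER_CUBIC)
o=np.zeros((600,800,3),np.uint8);o[:379]=a;o[380:600,:220]=b;o[380:600,220:605]=c;o[380:533,605:800]=d
cv2.imwrite('pics/crop1.png',o[:,:,::-1])
E
```

```text
(no output)
```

View pics/crop1.png

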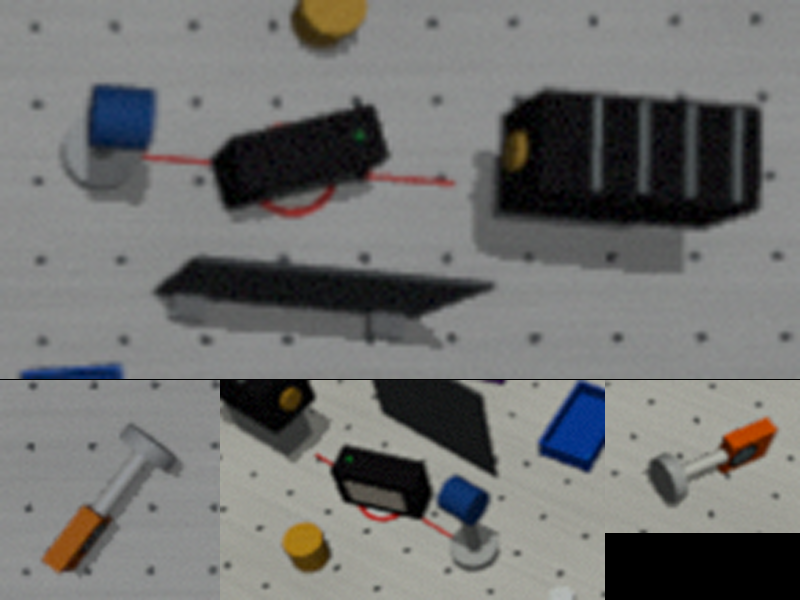

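Measurements, averaged over the two views (they agree within about 2.5 mm):

| Item | Position (mm) | Angle / note |
|---|---|---|
| Adapter | (606.5, -202) | thin axis at 13.3°, top 58 |
| Ring, from the shield | about (606, -206) | bench yaw about -5.7° |
| Tray | (460.5, 88) | yaw 5.7° |
| Tin | (701, -228) | |

If the gripper straddled the adapter centrally, its body would hit the shield. I'll descend 22 mm further out instead and let the closing finger draw the adapter outward.

```bash
cat > plan.py <<'E'
import sys
from h import *
# plan x y z yaw [x y z yaw ...] : rows through the waypoints from the measured pose
def plan(wps,start=None,step=36.,turn=6.5):
    s=env.state(); p=np.array(s['ee_pos']) if start is None else np.array(start[:3]); y=s['ee_rot'][2] if start is None else start[3]
    for w in wps:
        t=np.array(w[:3]); d=(w[3]-y+180)%360-180
        n=max(1,int(np.ceil(max(np.abs(t-p).max()/step,np.linalg.norm(t-p)/40,abs(d)/turn)))); D=(t-p)/n
        out=[]
        for i in range(n):
            a=np.radians(y+d*i/n); c,sn=np.cos(a),np.sin(a)
            out.append([round((c*D[0]+sn*D[1])/40,3),round((sn*D[0]-c*D[1])/40,3),round(-D[2]/40,3),round(-np.radians(d/n)/.12,3)])
        print(n,'rows to',w,':',out); p=t; y=w[3]
if __name__=='__main__':
    a=[float(x) for x in sys.argv[1:]]; plan([a[i:i+4] for i in range(0,len(a),4)])
    s=env.state(); print(round(s['time_s'],2),np.round(s['ee_pos'],1),np.round(s['ee_rot'],1),np.round(s['force'],1))
E
python3 plan.py 628 -197 214 103.3  628 -197 100 103.3
```

```text
21 rows to [628.0, -197.0, 214.0, 103.3] : [[np.float64(-0.78), np.float64(-0.615), np.float64(-0.001), np.float64(0.375)], [np.float64(-0.807), np.float64(-0.579), np.float64(-0.001), np.float64(0.375)], [np.float64(-0.833), np.float64(-0.542), np.float64(-0.001), np.float64(0.375)], [np.float64(-0.856), np.float64(-0.504), np.float64(-0.001), np.float64(0.375)], [np.float64(-0.878), np.float64(-0.465), np.float64(-0.001), np.float64(0.375)], [np.float64(-0.898), np.float64(-0.425), np.float64(-0.001), np.float64(0.375)], [np.float64(-0.916), np.float64(-0.384), np.float64(-0.001), np.float64(0.375)], [np.float64(-0.933), np.float64(-0.342), np.float64(-0.001), np.float64(0.375)], [np.float64(-0.947), np.float64(-0.3), np.float64(-0.001), np.float64(0.375)], [np.float64(-0.96), np.float64(-0.257), np.float64(-0.001), np.float64(0.375)], [np.float64(-0.97), np.float64(-0.214), np.float64(-0.001), np.float64(0.375)], [np.float64(-0.979), np.float64(-0.17), np.float64(-0.001), np.float64(0.375)], [np.float64(-0.985), np.float64(-0.125), np.float64(-0.001), np.float64(0.375)], [np.float
[... 327 characters left out ...]
989), np.float64(0.098), np.float64(-0.001), np.float64(0.375)], [np.float64(-0.983), np.float64(0.142), np.float64(-0.001), np.float64(0.375)], [np.float64(-0.976), np.float64(0.186), np.float64(-0.001), np.float64(0.375)], [np.float64(-0.966), np.float64(0.23), np.float64(-0.001), np.float64(0.375)]]
4 rows to [628.0, -197.0, 100.0, 103.3] : [[np.float64(0.0), np.float64(0.0), np.float64(0.712), np.float64(-0.0)], [np.float64(0.0), np.float64(0.0), np.float64(0.712), np.float64(-0.0)], [np.float64(0.0), np.float64(0.0), np.float64(0.712), np.float64(-0.0)], [np.float64(0.0), np.float64(0.0), np.float64(0.712), np.float64(-0.0)]]
0.15 [219.9 530.9 213.3] [-179.9   -0.   157.5] [0.7 0.2 0.1]
```

Call:
send_rows(steps=[[[-0.78, -0.61, 0, 0.375, 1], [-0.81, -0.58, 0, 0.375, 1], [-0.83, -0.54, 0, 0.375, 1], [-0.86, -0.5, 0, 0.375, 1], [-0.88, -0.46, 0, 0.375, 1]]], squeeze=20)

```text
time_s: 0.57
ee_pos: [318.0, 356.6, 213.7]
ee_rot: [-180.0, 0.0, 144.5]
force: [1.0, -0.8, -0.3]
gripper_width: 90.7
gripper_force: 0.0
```

Call:
send_rows(steps=[[[-0.9, -0.43, 0, 0.375, 1], [-0.92, -0.38, 0, 0.375, 1], [-0.93, -0.34, 0, 0.375, 1], [-0.95, -0.3, 0, 0.375, 1], [-0.96, -0.26, 0, 0.375, 1]]])

```text
time_s: 0.98
ee_pos: [415.5, 182.9, 213.9]
ee_rot: [180.0, -0.0, 131.6]
force: [0.2, 0.3, -1.5]
gripper_width: 91.6
gripper_force: 0.0
```

Call:
send_rows(steps=[[[-0.97, -0.21, 0, 0.375, 1], [-0.98, -0.17, 0, 0.375, 1], [-0.98, -0.12, 0, 0.375, 1], [-0.99, -0.08, 0, 0.375, 1], [-0.99, -0.04, 0, 0.375, 1]]])

```text
time_s: 1.4
ee_pos: [512.8, 10.0, 213.8]
ee_rot: [-180.0, -0.0, 118.7]
force: [0.5, 0.8, -0.0]
gripper_width: 91.6
gripper_force: 0.0
```

Call:
send_rows(steps=[[[-0.99, 0, 0, 0.375, 1], [-0.99, 0.05, 0, 0.375, 1], [-0.98, 0.1, 0, 0.375, 1], [-0.98, 0.14, 0, 0.375, 1], [-0.97, 0.19, 0, 0.375, 1]]])

```text
time_s: 1.82
ee_pos: [609.4, -162.5, 213.6]
ee_rot: [-180.0, -0.0, 105.8]
force: [0.9, 0.2, 0.6]
gripper_width: 90.7
gripper_force: 0.0
```

Call:
send_rows(steps=[[[-0.96, 0.23, 0, 0.375, 1], [0, 0, 0, 0, 1], [0, 0, 0, 0, 1]]])

```text
time_s: 2.07
ee_pos: [628.5, -196.7, 212.4]
ee_rot: [-179.9, -0.1, 103.2]
force: [0.2, 0.7, 0.0]
gripper_width: 91.6
gripper_force: 0.0
```

```bash
python3 - <<'E'
from h import *
f=grab('wrist','w2'); P=cloud(f); X,Y,Z=[P[...,i] for i in range(3)]
hsv=cv2.cvtColor(f['pixels'],cv2.COLOR_RGB2HSV); h,s,v=[hsv[...,i].astype(int) for i in range(3)]
for nm,m in(('adapt',(v<90)&(Z>52)&(Z<64)&(np.hypot(X-606,Y+203)<65)),('shield',(Z>124)&(Z<136)&(X<560)),('red',((h<5)|(h>173))&(s>100)&(Z<8)&(Z>-8)&(np.hypot(X-606,Y+206)<40)),('tin',(Z>32)&(Z<40)&(np.hypot(X-701,Y+228)<35))):
    q=P[m]; print(nm,len(q)); 
    if len(q)>20:
        r=cv2.minAreaRect(q[:,:2].astype(np.float32)); print(np.round(r[0],1),np.round(r[1],1),round(r[2],1),np.median(q[:,2]))
E
python3 plan.py 628 -197 29 103.3
```

```text
adapt 2756
[ 607.2 -202.4] [34.7 88.9] 13.1 58.84886402032282
shield 1437
[ 522.7 -198.3] [160.    5.4] 84.5 130.4863267724781
red 210
[ 607.  -204.4] [58.5 40.9] 7.9 1.7926140733699185
tin 901
[ 702.  -228.9] [38.9 38.8] 4.8 36.92972760434844
6 rows to [628.0, -197.0, 29.0, 103.3] : [[np.float64(-0.007), np.float64(-0.001), np.float64(0.766), np.float64(0.0)], [np.float64(-0.007), np.float64(-0.001), np.float64(0.766), np.float64(0.0)], [np.float64(-0.007), np.float64(-0.001), np.float64(0.766), np.float64(0.0)], [np.float64(-0.007), np.float64(-0.001), np.float64(0.766), np.float64(0.0)], [np.float64(-0.007), np.float64(-0.001), np.float64(0.766), np.float64(0.0)], [np.float64(-0.007), np.float64(-0.001), np.float64(0.766), np.float64(0.0)]]
2.12 [ 627.9 -195.2  212.9] [-1.799e+02 -1.000e-01  1.033e+02] [ 0.2 -0.   0.2]
```

Call:
send_rows(steps=[[[0, 0, 0.9, 0, 1], [0, 0, 0.9, 0, 1], [0, 0, 0.9, 0, 1], [0, 0, 0.9, 0, 1], [0, 0, 0.9, 0, 1]]])

```text
time_s: 2.53
ee_pos: [627.6, -193.0, 33.2]
ee_rot: [180.0, -0.0, 103.5]
force: [0.3, 0.7, -0.2]
gripper_width: 91.2
gripper_force: 0.0
```

Call:
send_rows(steps=[[[0, 0, 0.45, 0, 1], [0, 0, 0, 0, 0.85], [0, 0, 0, 0, 0.7], [0, 0, 0, 0, 0.6], [0, 0, 0, 0, 0.5]]])

```text
time_s: 2.95
ee_pos: [629.4, -194.9, 18.3]
ee_rot: [179.8, 0.1, 103.4]
force: [-0.5, -0.1, 0.9]
gripper_width: 67.6
gripper_force: 0.2
```

Call:
send_rows(steps=[[[0, 0, 0, 0, 0.46], [0, 0, 0, 0, 0.46], [0, 0, -0.35, 0, 0.46], [0, 0, 0, 0, 0.3], [0, 0, 0, 0, 0.3]]])

```text
time_s: 3.37
ee_pos: [629.1, -195.6, 31.3]
ee_rot: [179.9, 0.1, 103.4]
force: [-2.3, -1.2, 2.2]
gripper_width: 37.9
gripper_force: 19.4
```

Call:
send_rows(steps=[[[0, 0, 0, 0, 0.3], [0, 0, 0, 0, 0.3], [0, 0, 0, 0, 0.3], [0, 0, -0.3, 0, 0.3]]], squeeze=25)

```text
time_s: 3.7
ee_pos: [626.5, -194.2, 39.3]
ee_rot: [-179.7, -0.2, 103.3]
force: [-0.9, -0.9, -2.3]
gripper_width: 36.0
gripper_force: 25.0
```

```bash
sed -i 's/round(\(.*\),round(\(.*\),round(\(.*\),round(\(.*\)\]/&/; s/out.append(\[/out.append([float(v) for v in [/; s/,3)\])$/,3)]])/; s/,3)/,2)/g' plan.py; python3 plan.py 627 -195 190 103.3 461 88.3 190 185.7 461 88.3 80 185.7
```

```text
5 rows to [627.0, -195.0, 190.0, 103.3] : [[-0.0, 0.0, -0.75, 0.0], [-0.0, 0.0, -0.75, 0.0], [-0.0, 0.0, -0.75, 0.0], [-0.0, 0.0, -0.75, 0.0], [-0.0, 0.0, -0.75, 0.0]]
13 rows to [461.0, 88.3, 190.0, 185.7] : [[0.6, -0.19, -0.0, -0.92], [0.62, -0.12, -0.0, -0.92], [0.63, -0.05, -0.0, -0.92], [0.63, 0.02, -0.0, -0.92], [0.62, 0.09, -0.0, -0.92], [0.61, 0.16, -0.0, -0.92], [0.59, 0.23, -0.0, -0.92], [0.56, 0.29, -0.0, -0.92], [0.53, 0.35, -0.0, -0.92], [0.48, 0.41, -0.0, -0.92], [0.44, 0.46, -0.0, -0.92], [0.38, 0.5, -0.0, -0.92], [0.33, 0.54, -0.0, -0.92]]
4 rows to [461.0, 88.3, 80.0, 185.7] : [[-0.0, 0.0, 0.69, -0.0], [-0.0, 0.0, 0.69, -0.0], [-0.0, 0.0, 0.69, -0.0], [-0.0, 0.0, 0.69, -0.0]]
3.7 [ 626.5 -194.2   39.3] [-179.7   -0.2  103.3] [-0.9 -0.9 -2.3]
```

Call:
send_rows(steps=[[[0, 0, -0.75, 0, 0.3], [0, 0, -0.75, 0, 0.3], [0, 0, -0.75, 0, 0.3], [0, 0, -0.75, 0, 0.3], [0, 0, -0.75, 0, 0.3]]])

```text
time_s: 4.12
ee_pos: [628.2, -194.5, 193.3]
ee_rot: [180.0, -0.1, 103.4]
force: [0.8, -1.0, -2.0]
gripper_width: 36.0
gripper_force: 25.0
```

Call:
send_rows(steps=[[[0.6, -0.19, 0, -0.92, 0.3], [0.62, -0.12, 0, -0.92, 0.3], [0.63, -0.05, 0, -0.92, 0.3], [0.63, 0.02, 0, -0.92, 0.3], [0.62, 0.09, 0, -0.92, 0.3]]])

```text
time_s: 4.53
ee_pos: [563.4, -85.2, 191.9]
ee_rot: [180.0, -0.1, 135.3]
force: [0.5, -0.1, -2.0]
gripper_width: 35.9
gripper_force: 25.0
```

Call:
send_rows(steps=[[[0.61, 0.16, 0, -0.92, 0.3], [0.59, 0.23, 0, -0.92, 0.3], [0.56, 0.29, 0, -0.92, 0.3], [0.53, 0.35, 0, -0.92, 0.3], [0.48, 0.41, 0, -0.92, 0.3]]])

```text
time_s: 4.95
ee_pos: [499.7, 24.1, 192.0]
ee_rot: [180.0, -0.0, 166.9]
force: [0.3, 0.8, -1.6]
gripper_width: 36.1
gripper_force: 25.0
```

Call:
send_rows(steps=[[[0.44, 0.46, 0, -0.92, 0.3], [0.38, 0.5, 0, -0.92, 0.3], [0.33, 0.54, 0, -0.92, 0.3], [0, 0, 0.69, 0, 0.3], [0, 0, 0.69, 0, 0.3]]])

```text
time_s: 5.37
ee_pos: [463.0, 90.0, 137.9]
ee_rot: [179.9, 0.3, -174.3]
force: [1.3, -0.6, -3.1]
gripper_width: 36.2
gripper_force: 25.0
```

Call:
send_rows(steps=[[[0, 0, 0.69, 0, 0.3], [0, 0, 0.69, 0, 0.3], [0, 0, 0, 0, 0.3]]])

```text
time_s: 5.62
ee_pos: [458.2, 88.0, 77.5]
ee_rot: [-180.0, -0.6, -174.4]
force: [-0.6, -0.1, -1.7]
gripper_width: 35.7
gripper_force: 25.0
```

```bash
python3 - <<'E'
from h import *
g=grab('wrist','w3');t=grab('top','t3');s=grab('scene','s3')
cv2.imwrite('pics/v3.png',np.hstack([cv2.resize(g['pixels'],(400,300)),cv2.resize(s['pixels'][100:250,200:400],(400,300))])[:,:,::-1])
for f in(g,t,s):
    P=cloud(f);X,Y,Z=[P[...,i] for i in range(3)]
    hsv=cv2.cvtColor(f['pixels'],cv2.COLOR_RGB2HSV); h,ss,v=[hsv[...,i].astype(int) for i in range(3)]
    for m in ((h>100)&(h<125)&(ss>120)&(Z<40)&(np.hypot(X-460,Y-88)<90),(v<90)&(Z>45)&(Z<115)&(np.hypot(X-460,Y-88)<60)):
        q=P[m]
        if len(q)>20: r=cv2.minAreaRect(q[:,:2].astype(np.float32)); print(len(q),np.round(r[0],1),np.round(r[1],1),round(r[2],1),np.percentile(q[:,2],[2,50,98]).round(0))
E
python3 plan.py 461 88.3 37 185.7
```

```text
6576 [431.2  85.9] [70.  79.4] 5.6 [ 5.  7. 32.]
10170 [456.5  88.3] [77.1 57.6] 5.4 [ 65. 106. 111.]
371 [414.4  84.3] [39.  77.9] 5.9 [ 3.  8. 34.]
89 [423.9  85.9] [10.9 35.5] 5.9 [ 65. 109. 112.]
732 [462.8  88.8] [131.6  77.9] 5.4 [ 2.  7. 31.]
566 [470.   90.9] [54.3 90.9] 81.7 [ 57. 108. 112.]
2 rows to [461.0, 88.3, 37.0, 185.7] : [[0.03, 0.0, 0.57, -0.01], [0.03, 0.0, 0.57, -0.01]]
5.77 [463.2  88.5  82.6] [ 1.800e+02  1.000e-01 -1.744e+02] [ 0.2  0.3 -1.6]
```

View pics/v3.png

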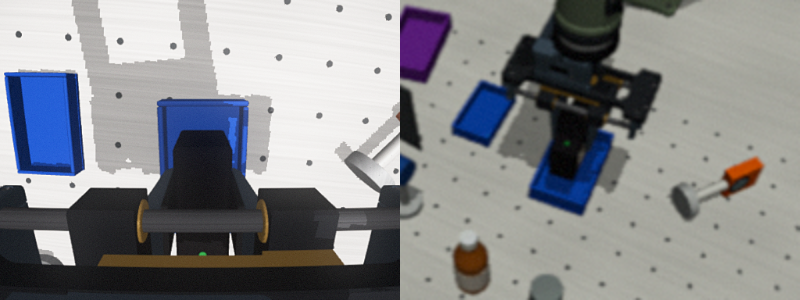

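The wrist and scene views show the adapter held level over the middle of the blue tray, at about wrist (200,175), and the lens lying to its right. Lowering now.

Call:
send_rows(steps=[[[0.02, 0, 0.55, 0, 0.3], [0.01, 0, 0.5, 0, 0.3], [0, 0, 0.04, 0, 0.3], [0, 0, 0.04, 0, 0.3], [0, 0, 0, 0, 0.3]]])

```text
time_s: 6.18
ee_pos: [462.5, 88.3, 37.8]
ee_rot: [180.0, 0.2, -174.4]
force: [-0.1, -0.6, -2.4]
gripper_width: 36.1
gripper_force: 25.0
```

Call:
send_rows(steps=[[[0, 0, 0.04, 0, 0.3], [0, 0, 0.03, 0, 0.3], [0, 0, 0, 0, 0.3]]])

```text
time_s: 6.43
ee_pos: [462.4, 88.2, 34.8]
ee_rot: [180.0, 0.2, -174.4]
force: [0.4, -0.8, 4.3]
gripper_width: 35.6
gripper_force: 25.0
```

Call:
send_rows(steps=[[[0, 0, 0.02, 0, 0.3], [0, 0, 0.02, 0, 0.3], [0, 0, 0, 0, 0.3]]])

```text
time_s: 6.68
ee_pos: [462.5, 88.2, 34.7]
ee_rot: [180.0, 0.2, -174.4]
force: [-3.7, -2.0, 19.7]
gripper_width: 36.3
gripper_force: 25.0
```

Call:
send_rows(steps=[[[0, 0, 0, 0, 0.48], [0, 0, 0, 0, 0.5], [0, 0, -0.2, 0, 0.5], [0, 0, -0.8, 0, 0.5], [0, 0, -0.9, 0, 0.5]]])

```text
time_s: 7.1
ee_pos: [459.2, 87.8, 107.5]
ee_rot: [-180.0, -0.3, -174.4]
force: [1.7, 0.5, -0.4]
gripper_width: 45.6
gripper_force: 0.0
```

```bash
python3 plan.py 462 88 195 185.5 390 290 220 143
```

```text
3 rows to [462.0, 88.0, 195.0, 185.5] : [[-0.02, -0.0, -0.73, 0.0], [-0.02, -0.0, -0.73, 0.0], [-0.02, -0.0, -0.73, 0.0]]
7 rows to [390.0, 290.0, 220.0, 143.0] : [[0.19, 0.74, -0.09, 0.88], [0.26, 0.72, -0.09, 0.88], [0.34, 0.69, -0.09, 0.88], [0.41, 0.65, -0.09, 0.88], [0.48, 0.6, -0.09, 0.88], [0.54, 0.55, -0.09, 0.88], [0.59, 0.49, -0.09, 0.88]]
7.1 [459.2  87.8 107.5] [-180.    -0.3 -174.4] [ 1.7  0.5 -0.4]
```

Call:
send_rows(steps=[[[0, 0, -0.8, 0, 0.55], [0, 0, -0.8, 0, 0.55], [0, 0, -0.7, 0, 0.55], [0.19, 0.74, -0.1, 0.88, 0.6], [0.26, 0.72, -0.1, 0.88, 0.6]]])

```text
time_s: 7.52
ee_pos: [441.5, 145.8, 210.4]
ee_rot: [179.9, 0.2, 173.0]
force: [0.9, 0.9, -0.2]
gripper_width: 54.8
gripper_force: 0.0
```

Call:
send_rows(steps=[[[0.34, 0.69, -0.1, 0.88, 0.6], [0.41, 0.65, -0.1, 0.88, 0.6], [0.48, 0.6, -0.1, 0.88, 0.6], [0.54, 0.55, -0.1, 0.88, 0.6], [0.59, 0.49, -0.1, 0.88, 0.6]]])

```text
time_s: 7.93
ee_pos: [387.6, 291.6, 228.6]
ee_rot: [180.0, 0.0, 142.9]
force: [0.7, 0.0, 0.5]
gripper_width: 54.7
gripper_force: 0.0
```

Call:
send_rows(steps=[[[0, 0, 0, 0, 0.6], [0, 0, 0, 0, 0.6]]])

```text
time_s: 8.1
ee_pos: [388.0, 291.4, 228.3]
ee_rot: [180.0, 0.0, 143.5]
force: [0.0, -0.1, 0.3]
gripper_width: 54.6
gripper_force: 0.0
```

```bash
python3 - <<'E'
from h import *
g=grab('wrist','w4');t=grab('top','t4');s=grab('scene','s4')
cv2.imwrite('pics/v4.png',np.hstack([cv2.resize(g['pixels'],(400,300)),cv2.resize(s['pixels'][100:250,200:400],(400,300))])[:,:,::-1])
for nm,f in(('w',g),('t',t),('s',s)):
    P=cloud(f);X,Y,Z=[P[...,i] for i in range(3)]
    hsv=cv2.cvtColor(f['pixels'],cv2.COLOR_RGB2HSV); h,ss,v=[hsv[...,i].astype(int) for i in range(3)]
    near=np.hypot(X-400,Y-282)<95
    for k,m in (('orange top',near&(h>3)&(h<18)&(ss>150)&(Z>42)&(Z<56)),('all',near&(Z>10)&(Z<56)),('adapter',(v<90)&(Z>56)&(Z<70)&(np.hypot(X-461,Y-88)<60)),('tray',(h>100)&(h<125)&(ss>120)&(Z<40)&(np.hypot(X-460,Y-88)<90)),('red',((h<5)|(h>173))&(ss>100)&(Z<8)&(Z>-8)&(np.hypot(X-606,Y+206)<40))):
        q=P[m]
        if len(q)>20: r=cv2.minAreaRect(q[:,:2].astype(np.float32)); print(nm,k,len(q),np.round(r[0],1),np.round(r[1],1),round(r[2],1),np.percentile(q[:,2],[2,50,98]).round(0))
st=env.state();print(st['ee_pos'],st['ee_rot'])
E
```

```text
w orange top 694 [376.5 304.3] [16.8 50.9] 53.2 [47. 49. 50.]
w all 2008 [404.2 281.5] [ 46.1 122.8] 54.2 [16. 45. 50.]
w tray 551 [460.  127.6] [ 35.9 130.1] 79.6 [ 5. 19. 32.]
t all 291 [413.1 274.3] [44.9 95.2] 53.3 [17. 34. 51.]
t adapter 525 [465.7  89. ] [89.8 34.3] 5.7 [61. 64. 68.]
t tray 1047 [459.1  88. ] [129.   78.8] 5.6 [ 3.  8. 34.]
t red 108 [ 604.5 -206.4] [57.  58.7] 44.1 [-1.  2.  6.]
s orange top 109 [378.1 303.4] [17.3 50. ] 52.0 [43. 47. 51.]
s all 493 [405.7 283.2] [ 47.8 124.4] 51.7 [12. 35. 49.]
s adapter 362 [467.6  88.1] [90.7 35. ] 5.9 [58. 62. 65.]
s tray 697 [462.5  88.9] [131.5  77.6] 6.0 [ 2. 16. 31.]
s red 99 [ 605.8 -207.4] [60.3 57.8] 35.9 [-2.  0.  3.]
[388.5544118  289.44354581 227.86711651] [-1.79959454e+02  9.56891236e-03  1.43228063e+02]
```

View pics/v4.png

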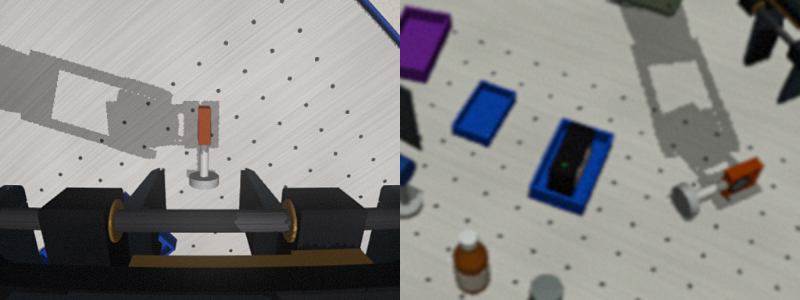

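The wrist view shows the lens at about (204,140), with its foot at (203,182), and the scene view shows the adapter upright in the tray. It measures about 6 mm off the middle along tray x, so I'll re-centre it first.

```bash
python3 plan.py 463 88.5 150 185.7 463 88.5 37 185.7
```

```text
7 rows to [463.0, 88.5, 150.0, 185.7] : [[-0.64, -0.42, 0.28, -0.88], [-0.6, -0.48, 0.28, -0.88], [-0.54, -0.54, 0.28, -0.88], [-0.48, -0.6, 0.28, -0.88], [-0.41, -0.64, 0.28, -0.88], [-0.34, -0.68, 0.28, -0.88], [-0.27, -0.72, 0.28, -0.88]]
4 rows to [463.0, 88.5, 37.0, 185.7] : [[-0.0, 0.0, 0.71, -0.0], [-0.0, 0.0, 0.71, -0.0], [-0.0, 0.0, 0.71, -0.0], [-0.0, 0.0, 0.71, -0.0]]
8.25 [388.6 289.4 227.9] [-180.     0.   143.2] [0.2 0.3 0.5]
```

Call:
send_rows(steps=[[[-0.64, -0.42, 0.28, -0.88, 0.6], [-0.6, -0.48, 0.28, -0.88, 0.6], [-0.54, -0.54, 0.28, -0.88, 0.6], [-0.48, -0.6, 0.28, -0.88, 0.6], [-0.41, -0.64, 0.28, -0.88, 0.6]]])

```text
time_s: 8.67
ee_pos: [441.6, 144.1, 171.5]
ee_rot: [-180.0, 0.0, 173.7]
force: [0.6, 0.2, 0.4]
gripper_width: 55.0
gripper_force: 0.0
```

Call:
send_rows(steps=[[[-0.34, -0.68, 0.28, -0.88, 0.55], [-0.27, -0.72, 0.28, -0.88, 0.52], [0, 0, 0, 0, 0.52], [0, 0, 0, 0, 0.52]]])

```text
time_s: 9.0
ee_pos: [462.1, 87.0, 148.9]
ee_rot: [180.0, -0.1, -174.7]
force: [0.2, -0.8, 0.5]
gripper_width: 47.3
gripper_force: 0.0
```

Call:
send_rows(steps=[[[0, 0.03, 0.7, -0.06, 0.52], [0, 0, 0.7, 0, 0.52], [0, 0, 0.7, 0, 0.52], [0, 0, 0.65, 0, 0.52], [0, 0, 0, 0, 0.3]]])

```text
time_s: 9.42
ee_pos: [458.6, 90.4, 36.2]
ee_rot: [-180.0, -0.5, -174.0]
force: [-0.6, 0.1, -1.3]
gripper_width: 43.4
gripper_force: 0.0
```

Call:
send_rows(steps=[[[0, 0, 0, 0, 0.3], [0, 0, 0, 0, 0.3], [0, 0, -0.08, 0, 0.3], [0.14, 0, 0, 0, 0.3], [0, 0, 0, 0, 0.3]]], squeeze=25)

```text
time_s: 9.83
ee_pos: [456.1, 89.9, 43.9]
ee_rot: [180.0, 0.1, -174.0]
force: [0.2, 0.7, -1.8]
gripper_width: 36.2
gripper_force: 24.9
```

Call:
send_rows(steps=[[[0, 0, 0.05, 0, 0.3], [0, 0, 0.03, 0, 0.3], [0, 0, 0, 0, 0.3]]])

```text
time_s: 10.08
ee_pos: [456.5, 89.9, 39.4]
ee_rot: [180.0, -0.0, -174.0]
force: [0.6, 0.5, -1.9]
gripper_width: 35.8
gripper_force: 24.9
```

Call:
send_rows(steps=[[[0, -0.03, 0.03, 0, 0.3], [0, 0, 0.02, 0, 0.3], [0, 0, 0, 0, 0.3]]])

```text
time_s: 10.33
ee_pos: [456.8, 88.8, 38.5]
ee_rot: [180.0, 0.0, -174.0]
force: [-3.3, -0.4, 8.9]
gripper_width: 36.0
gripper_force: 25.0
```

Seated. Release, lift, and go back above the lens.

Call:
send_rows(steps=[[[0, 0, 0, 0, 0.48], [0, 0, 0, 0, 0.5], [0, 0, -0.2, 0, 0.5], [0, 0, -0.8, 0, 0.5], [0, 0, -0.9, 0, 0.5]]])

```text
time_s: 10.75
ee_pos: [455.2, 88.4, 113.1]
ee_rot: [-180.0, -0.3, -174.0]
force: [0.8, -0.3, 0.1]
gripper_width: 45.6
gripper_force: 0.0
```

Call:
send_rows(steps=[[[0, 0, -0.9, 0, 0.5], [0.19, 0.74, -0.2, 0.88, 0.5], [0.26, 0.72, -0.2, 0.88, 0.5], [0.34, 0.69, 0, 0.88, 0.5], [0.41, 0.65, 0, 0.88, 0.5]]])

```text
time_s: 11.17
ee_pos: [414.6, 205.1, 166.9]
ee_rot: [179.9, 0.1, 161.4]
force: [-0.2, 0.3, -0.6]
gripper_width: 45.6
gripper_force: 0.0
```

Call:
send_rows(steps=[[[0.48, 0.6, 0, 0.88, 0.5], [0.54, 0.55, 0, 0.88, 0.5], [0.59, 0.49, 0, 0.88, 0.5], [0, 0, 0, 0, 0.5]]])

```text
time_s: 11.5
ee_pos: [381.6, 294.7, 166.1]
ee_rot: [179.9, -0.1, 143.7]
force: [0.5, -0.9, 0.6]
gripper_width: 45.8
gripper_force: 0.0
```

```bash
python3 - <<'E'
from h import *
for nm in('top','scene'):
    f=grab(nm,nm+'5');P=cloud(f);X,Y,Z=[P[...,i] for i in range(3)]
    hsv=cv2.cvtColor(f['pixels'],cv2.COLOR_RGB2HSV); h,ss,v=[hsv[...,i].astype(int) for i in range(3)]
    for k,m in (('adapter',(v<90)&(Z>56)&(Z<70)&(np.hypot(X-461,Y-88)<60)),('tray',(h>100)&(h<125)&(ss>120)&(Z<40)&(np.hypot(X-460,Y-88)<90))):
        q=P[m]; r=cv2.minAreaRect(q[:,:2].astype(np.float32)); print(nm,k,len(q),np.round(r[0],1),np.round(r[1],1),round(r[2],1),np.percentile(q[:,2],[2,50,98]).round(0))
E
python3 plan.py 363.5 314 120 142.8 363.5 314 6 142.8
```

```text
top adapter 527 [461.3  89.8] [89.4 34.3] 6.0 [61. 64. 68.]
top tray 1049 [459.1  88. ] [129.   78.8] 5.6 [ 3.  8. 34.]
scene adapter 364 [463.1  88.9] [90.8 35.1] 6.0 [58. 62. 65.]
scene tray 700 [461.8  88.6] [131.1  77.9] 5.7 [ 2. 14. 31.]
2 rows to [363.5, 314.0, 120.0, 142.8] : [[0.36, 0.09, 0.57, 0.08], [0.36, 0.09, 0.57, 0.08]]
4 rows to [363.5, 314.0, 6.0, 142.8] : [[0.0, 0.0, 0.71, -0.0], [0.0, 0.0, 0.71, -0.0], [0.0, 0.0, 0.71, -0.0], [0.0, 0.0, 0.71, -0.0]]
11.6 [382.4 291.1 165.8] [-180.     0.   143.8] [-0.6 -0.5  0.4]
```

Call:
send_rows(steps=[[[0.37, 0.07, 0.57, 0.07, 0.5], [0.37, 0.06, 0.57, 0, 0.5], [0, 0, 0, 0, 0.5], [0, 0, 0, 0, 0.5]]], squeeze=10)

```text
time_s: 11.93
ee_pos: [361.9, 311.0, 119.5]
ee_rot: [-179.8, -0.0, 143.2]
force: [-0.4, 0.6, 0.4]
gripper_width: 45.4
gripper_force: 0.0
```

```bash
python3 plan.py 361.5 315 6 143.3
```

```text
4 rows to [361.5, 315.0, 6.0, 143.3] : [[0.02, 0.02, 0.71, -0.0], [0.02, 0.02, 0.71, -0.0], [0.02, 0.02, 0.71, -0.0], [0.02, 0.02, 0.71, -0.0]]
11.93 [361.9 311.  119.5] [-179.8   -0.   143.2] [-0.4  0.6  0.4]
```

Call:
send_rows(steps=[[[0.02, 0.02, 0.71, 0, 0.5], [0.02, 0.02, 0.71, 0, 0.5], [0.02, 0.02, 0.71, 0, 0.5], [0.02, 0.02, 0.66, 0, 0.5], [0, 0, 0, 0, 0.5]]])

```text
time_s: 12.35
ee_pos: [360.7, 314.5, 5.9]
ee_rot: [-179.6, -0.1, 143.1]
force: [-0.6, -1.1, 0.7]
gripper_width: 45.4
gripper_force: 0.0
```

Call:
send_rows(steps=[[[0, 0, 0, 0, 0.5]]])

```text
time_s: 12.43
ee_pos: [362.4, 316.2, 8.8]
ee_rot: [-180.0, 0.0, 143.1]
force: [-0.5, 0.5, 0.2]
gripper_width: 45.4
gripper_force: 0.0
```

Call:
send_rows(steps=[[[0, 0, 0, 0, 0.1], [0, 0, 0, 0, 0.1], [0, 0, 0, 0, 0.1], [0, 0, 0, 0, 0.1], [0, 0, 0, 0, 0.1]]])

```text
time_s: 12.85
ee_pos: [361.8, 317.0, 9.4]
ee_rot: [179.9, 0.0, 143.2]
force: [-0.5, -0.2, 6.1]
gripper_width: 17.9
gripper_force: 10.0
```

```bash
python3 - <<'E'
import numpy as np
# arc of the pivot about the foot rim; u = along -tool x (towards foot)
P0=np.array([-115.,26.]);r=np.hypot(*P0);a0=np.arctan2(26,-115);d=np.radians(np.linspace(0,90,14))
P=np.c_[np.cos(a0-d),np.sin(a0-d)]*r
print(np.round(np.c_[-np.diff(P[:,0]),-np.diff(P[:,1])]/40,2).tolist(),P[-1])
E
```

```text
[[-0.1, -0.34], [-0.14, -0.33], [-0.18, -0.31], [-0.21, -0.28], [-0.25, -0.26], [-0.28, -0.22], [-0.3, -0.19], [-0.32, -0.15], [-0.34, -0.11], [-0.35, -0.07], [-0.35, -0.03], [-0.36, 0.01], [-0.35, 0.06]] [ 26. 115.]
```

Call:
send_rows(steps=[[[-0.1, 0, -0.34, 0, 0.1], [-0.14, 0, -0.33, 0, 0.1], [-0.18, 0, -0.31, 0, 0.1], [0, 0, 0, 0, 0.1]]])

```text
time_s: 13.18
ee_pos: [376.7, 307.4, 49.6]
ee_rot: [179.7, 0.1, 143.1]
force: [0.0, 0.7, 0.6]
gripper_width: 18.0
gripper_force: 10.0
```

```bash
python3 - <<'E'
from h import *
s=grab('scene','s6')
P=cloud(s);X,Y,Z=[P[...,i] for i in range(3)]
hsv=cv2.cvtColor(s['pixels'],cv2.COLOR_RGB2HSV); h,ss,v=[hsv[...,i].astype(int) for i in range(3)]
cv2.imwrite('pics/v6.png',cv2.resize(s['pixels'][110:230,290:450],(640,480),interpolation=cv2.INTER_CUBIC)[:,:,::-1])
E
```

```text
(no output)
```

View pics/v6.png

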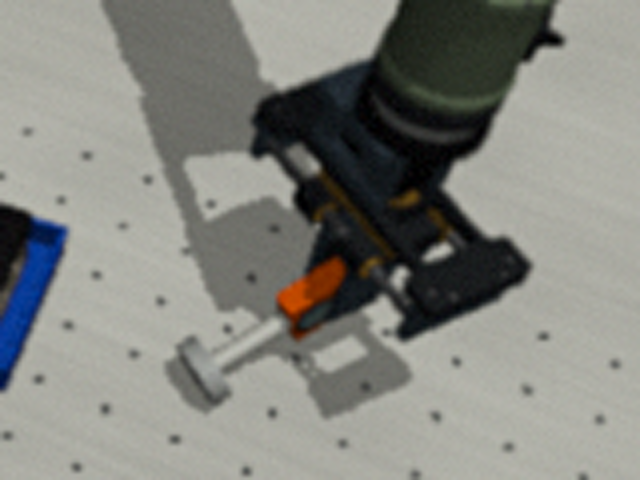

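The scene view shows the lens in the grip, tilting up with its foot rim still on the bench at about (205,385) in the crop. Continuing the arc.

Call:
send_rows(steps=[[[-0.21, 0, -0.28, 0, 0.1], [-0.25, 0, -0.26, 0, 0.1], [-0.28, 0, -0.22, 0, 0.1], [-0.3, 0, -0.19, 0, 0.1], [-0.32, 0, -0.15, 0, 0.1]]])

```text
time_s: 13.65
ee_pos: [418.6, 273.5, 91.7]
ee_rot: [-180.0, -0.0, 143.2]
force: [0.0, 1.0, -3.4]
gripper_width: 17.7
gripper_force: 10.0
```

Call:
send_rows(steps=[[[-0.34, 0, -0.11, 0, 0.1], [-0.35, 0, -0.07, 0, 0.1], [-0.35, 0, -0.03, 0, 0.1], [-0.36, 0, 0.01, 0, 0.1], [-0.3, 0, 0.04, 0, 0.1]]])

```text
time_s: 14.07
ee_pos: [474.2, 232.3, 98.0]
ee_rot: [180.0, 0.0, 143.1]
force: [-0.2, 0.2, -0.2]
gripper_width: 18.0
gripper_force: 10.0
```

```bash
python3 - <<'E'
from h import *
s=grab('scene','s7');w=grab('wrist','w7')
cv2.imwrite('pics/v7.png',np.hstack([cv2.resize(s['pixels'][110:230,290:450],(400,300),interpolation=cv2.INTER_CUBIC),cv2.resize(w['pixels'],(400,300))])[:,:,::-1])
E
```

```text
(no output)
```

View pics/v7.png

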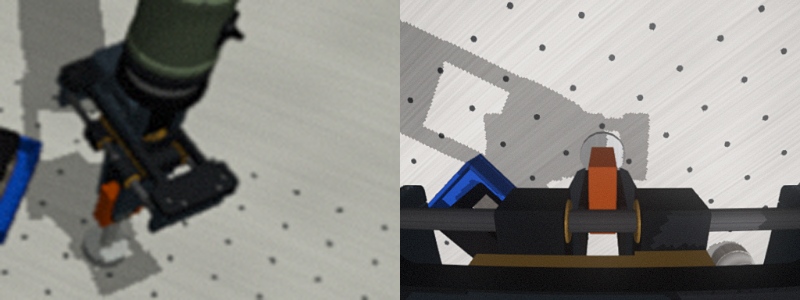

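```bash
cat > tilt.py <<'E'
from h import *
import sys
def tilt(n,f):
    P=cloud(f); hsv=cv2.cvtColor(f['pixels'],cv2.COLOR_RGB2HSV); h,s,v=[hsv[...,i].astype(int) for i in range(3)]
    st=env.state(); c=st['ee_pos'];a=np.radians(st['ee_rot'][2]); R=np.array([[np.cos(a),np.sin(a)],[np.sin(a),-np.cos(a)]])
    m=(h>3)&(h<18)&(s>140)&(np.hypot(P[...,0]-c[0],P[...,1]-c[1])<70)&(P[...,2]>60)
    q=P[m]; t=(q[:,:2]-c[:2])@R.T; z=q[:,2]
    print(n,len(q),'z',np.percentile(z,[2,98]).round(1))
    for zz in range(68,125,6):
        k=abs(z-zz)<3
        if k.sum()>8: print('  z',zz,'tool x',np.percentile(t[k,0],[5,50,95]).round(1),'y',np.percentile(t[k,1],[5,50,95]).round(1),k.sum())
for n in sys.argv[1:]: tilt(n,load(n))
s=env.state(); print(s['time_s'],s['ee_pos'],s['ee_rot'],s['force'])
E
python3 tilt.py s7 w7
```

```text
s7 159 z [ 72.6 274.7]
  z 80 tool x [-22.2 -17.1  19. ] y [-1.   7.7  9.2] 12
  z 86 tool x [-22.9 -21.5 -14. ] y [-4.   6.8  8.7] 11
  z 92 tool x [-22.  -20.7 -14.1] y [-3.5  6.9  8.8] 11
  z 110 tool x [-22.2 -20.5 -17.4] y [-6.   3.5 11.6] 11
  z 116 tool x [-22.  -20.8 -16.6] y [-9.5  3.4  8.6] 13
  z 122 tool x [-20.5 -15.8  -7.3] y [-10.2  -2.    8.9] 42
w7 4573 z [ 81.8 208.1]
  z 74 tool x [24.8 25.  25.2] y [-6.4  1.3  7.1] 35
  z 80 tool x [24.8 25.1 25.3] y [-6.9  0.7  8. ] 71
  z 86 tool x [24.8 25.1 25.4] y [-6.6  0.1  7.8] 76
  z 92 tool x [24.8 25.1 25.5] y [-6.7  0.7  8.1] 81
  z 98 tool x [24.8 25.1 25.4] y [-7.2  0.1  7.9] 81
  z 104 tool x [24.8 25.1 25.4] y [-6.8  0.7  8.7] 113
  z 110 tool x [24.8 25.2 25.4] y [-7.   0.9  8.9] 116
  z 116 tool x [24.8 25.2 25.5] y [-7.2  0.7  8.7] 124
  z 122 tool x [-2.5 11.5 24.8] y [-7.5  0.7  8.6] 2072
14.1667 [474.90714075 232.0381829   97.68742739] [1.79968521e+02 8.30238493e-02 1.43058428e+02] [ 1.48258658 -1.2689357   0.69448317]
```

The wrist view shows the frame upright between the fingers at about (603,190). Its face is vertical to within 0.5 mm from z 74 to 116 and the top is at 122, so the lens is standing. Let go, back off upward and look.

Call:
send_rows(steps=[[[0, 0, 0, 0, 0.3], [0, 0, 0, 0, 0.45], [0, 0, 0, 0, 0.5], [0, 0, -0.5, 0, 0.5], [0, 0, -0.9, 0, 0.5]]])

```text
time_s: 14.58
ee_pos: [469.7, 232.6, 151.0]
ee_rot: [-179.5, -0.3, 143.2]
force: [1.3, 0.7, -0.3]
gripper_width: 45.0
gripper_force: 0.0
```

Call:
send_rows(steps=[[[0.5, 0, -0.3, 0, 0.5], [0, 0, 0, 0, 0.5], [0, 0, 0, 0, 0.5]]])

```text
time_s: 14.83
ee_pos: [456.4, 245.9, 166.5]
ee_rot: [179.9, 0.1, 143.3]
force: [0.1, -0.5, -0.3]
gripper_width: 45.5
gripper_force: 0.0
```

```bash
python3 - <<'E'
from h import *
w=grab('wrist','w8');t=grab('top','t8');s=grab('scene','s8')
for nm,f in(('w',w),('t',t),('s',s)):
    P=cloud(f);X,Y,Z=[P[...,i] for i in range(3)]
    hsv=cv2.cvtColor(f['pixels'],cv2.COLOR_RGB2HSV); h,ss,v=[hsv[...,i].astype(int) for i in range(3)]
    near=np.hypot(X-475,Y-232)<60
    for k,m in (('orange top',near&(h>3)&(h<18)&(ss>140)&(Z>119)&(Z<127)),('foot',near&(Z>9)&(Z<19)),('red',((h<5)|(h>173))&(ss>100)&(Z<8)&(Z>-8)&(np.hypot(X-606,Y+206)<40))):
        q=P[m]
        if len(q)>20:
            r=cv2.minAreaRect(q[:,:2].astype(np.float32)); print(nm,k,len(q),np.round(r[0],1),np.round(r[1],1),round(r[2],1),np.percentile(q[:,2],[2,50,98]).round(0))
            if k=='red': # circle fit
                A=np.c_[q[:,:2],np.ones(len(q))];b=(q[:,:2]**2).sum(1);x=np.linalg.lstsq(A,b,rcond=None)[0];print('  circle',x[:2]/2,np.sqrt(x[2]+(x[:2]**2).sum()/4))
st=env.state();print(st['time_s'],st['ee_pos'],st['ee_rot'])
E
```

```text
w orange top 1308 [471.5 235.4] [17.2 42.9] 52.7 [121. 123. 124.]
w foot 916 [471.3 234.6] [46.5 42.3] 53.9 [11. 15. 16.]
t orange top 26 [486.8 221.5] [16.2  8.2] 56.2 [120. 123. 127.]
t foot 38 [479.2 218.1] [22.6 11.8] 21.3 [10. 16. 18.]
t red 110 [ 604.6 -206.1] [58.  59.5] 38.0 [-1.  2.  6.]
  circle [ 605.51407449 -205.66519438] 28.02199570409132
s orange top 120 [474.2 232.4] [18.3 47.1] 52.6 [119. 121. 123.]
s foot 179 [476.1 232.6] [42.3 46. ] 20.6 [10. 13. 16.]
s red 96 [ 605.5 -207.9] [61.2 58.5] 39.3 [-3.  0.  2.]
  circle [ 606.14112356 -206.36883472] 28.104740468442046
14.9833 [456.25424163 244.86502628 164.69075409] [-1.79875373e+02 -4.50700598e-02  1.43184929e+02]
```

The lens stands free at about (474,232.5) with its top at 122. Now a fresh grasp.

Call:
send_rows(steps=[[[-0.48, 0, 0.2, 0, 0.5], [0, 0, 0, 0, 0.5], [0, 0, 0.5, 0, 0.5], [0, 0, 0.5, 0, 0.5], [0, 0, 0.5, 0.06, 0.5]]], squeeze=25)

```text
time_s: 15.4
ee_pos: [471.9, 233.5, 96.6]
ee_rot: [-180.0, -0.0, 142.7]
force: [0.2, 0.6, -0.0]
gripper_width: 45.9
gripper_force: 0.0
```

Call:
send_rows(steps=[[[0, 0, 0, 0, 0.1], [0, 0, 0, 0, 0.1], [0, 0, 0, 0, 0.1], [0, 0, 0, 0, 0.1], [0, 0, 0, 0, 0.1]]])

```text
time_s: 15.82
ee_pos: [472.9, 234.2, 99.1]
ee_rot: [179.9, 0.1, 142.7]
force: [-0.5, 0.4, 0.7]
gripper_width: 18.3
gripper_force: 25.0
```

Call:
send_rows(steps=[[[0, 0, -0.5, 0, 0.1], [0, 0, -0.7, 0, 0.1], [0, 0, -0.9, 0, 0.1], [0, 0, -0.9, 0, 0.1], [0, 0, -0.9, 0, 0.1]]])

```text
time_s: 16.23
ee_pos: [471.5, 233.5, 255.6]
ee_rot: [-180.0, -0.0, 142.7]
force: [1.0, 0.5, -3.2]
gripper_width: 17.6
gripper_force: 25.0
```

```bash
python3 - <<'E'
from h import *
grab('wrist','w9')
E
python3 tilt.py w9; python3 plan.py 606 -206 250 174.3
```

```text
w9 4435 z [238.1 366.2]
16.2833 [474.99880372 235.18924915 263.71598967] [179.27235678   0.37029377 142.7475747 ] [ 1.76298828 -0.20429556  2.450744  ]
13 rows to [606.0, -206.0, 250.0, 174.3] : [[-0.71, -0.52, 0.03, -0.35], [-0.69, -0.55, 0.03, -0.35], [-0.67, -0.58, 0.03, -0.35], [-0.64, -0.61, 0.03, -0.35], [-0.62, -0.64, 0.03, -0.35], [-0.59, -0.66, 0.03, -0.35], [-0.56, -0.69, 0.03, -0.35], [-0.53, -0.71, 0.03, -0.35], [-0.5, -0.73, 0.03, -0.35], [-0.47, -0.75, 0.03, -0.35], [-0.44, -0.77, 0.03, -0.35], [-0.4, -0.79, 0.03, -0.35], [-0.37, -0.8, 0.03, -0.35]]
16.28 [475.  235.2 263.7] [179.3   0.4 142.7] [ 1.8 -0.2  2.5]
```

Call:
send_rows(steps=[[[-0.71, -0.52, 0, -0.35, 0.1], [-0.69, -0.55, 0, -0.35, 0.1], [-0.67, -0.58, 0, -0.35, 0.1], [-0.64, -0.61, 0, -0.35, 0.1], [-0.62, -0.64, 0, -0.35, 0.1]]])

```text
time_s: 16.7
ee_pos: [522.3, 62.7, 253.9]
ee_rot: [180.0, -0.0, 154.9]
force: [1.6, 0.6, -3.3]
gripper_width: 18.1
gripper_force: 25.0
```

Call:
send_rows(steps=[[[-0.59, -0.66, 0, -0.35, 0.1], [-0.56, -0.69, 0, -0.35, 0.1], [-0.53, -0.71, 0, -0.35, 0.1], [-0.5, -0.73, 0, -0.35, 0.1], [-0.47, -0.75, 0, -0.35, 0.1]]])

```text
time_s: 17.12
ee_pos: [572.4, -107.5, 253.8]
ee_rot: [180.0, -0.0, 166.9]
force: [0.3, -0.4, -2.9]
gripper_width: 17.3
gripper_force: 25.0
```

Call:
send_rows(steps=[[[-0.44, -0.77, 0, -0.35, 0.1], [-0.4, -0.79, 0, -0.35, 0.1], [-0.37, -0.8, 0, -0.35, 0.1], [0, 0, 0, 0, 0.1], [0, 0, 0, 0, 0.1]]])

```text
time_s: 17.53
ee_pos: [602.2, -209.3, 252.8]
ee_rot: [180.0, -0.1, 173.8]
force: [-0.1, 0.5, -3.3]
gripper_width: 17.8
gripper_force: 25.0
```

Call:
send_rows(steps=[[[0, 0, 0, 0, 0.1], [0, 0, 0, 0, 0.1]]])

```text
time_s: 17.7
ee_pos: [602.0, -206.5, 253.8]
ee_rot: [180.0, -0.0, 174.1]
force: [1.1, -0.1, -3.4]
gripper_width: 18.0
gripper_force: 25.0
```

```bash
cat > ring.py <<'E'
from h import *
st=env.state();c=st['ee_pos'];print(st['time_s'],np.round(c,1),np.round(st['ee_rot'],1),np.round(st['force'],1))
for nm in('wrist','top','scene'):
    f=grab(nm,nm+'10');P=cloud(f);X,Y,Z=[P[...,i] for i in range(3)]
    hsv=cv2.cvtColor(f['pixels'],cv2.COLOR_RGB2HSV); h,ss,v=[hsv[...,i].astype(int) for i in range(3)]
    o=(h>3)&(h<18)&(ss>140)&(np.hypot(X-c[0],Y-c[1])<45)&(Z>c[2]-45)&(Z<c[2]+35)
    q=P[o]
    if len(q)>20:
        zt=np.percentile(q[:,2],97); k=q[q[:,2]>zt-4]; r=cv2.minAreaRect(k[:,:2].astype(np.float32)); print(nm,'lens top',len(k),np.round(r[0],1),np.round(r[1],1),round(r[2],1),zt.round(1))
    for k,m in(('foot',(np.hypot(X-c[0],Y-c[1])<35)&(abs(Z-(c[2]-98+14))<4)&(ss<60)),('red',((h<5)|(h>173))&(ss>100)&(abs(Z)<8)&(np.hypot(X-606,Y+206)<36))):
        q=P[m]
        if len(q)>30:
            r=cv2.minAreaRect(q[:,:2].astype(np.float32)); A=np.c_[q[:,:2],np.ones(len(q))];b=(q[:,:2]**2).sum(1);x=np.linalg.lstsq(A,b,rcond=None)[0]
            print(nm,k,len(q),np.round(r[0],1),np.round(r[1],1),round(r[2],1),'circle',(x[:2]/2).round(1),np.sqrt(x[2]+(x[:2]**2).sum()/4).round(1))
    m=(Z>124)&(Z<136)&(abs(X-522)<15)&(abs(Y+198)<85)
    if m.sum()>60: l=cv2.fitLine(P[m][:,:2].astype(np.float32),cv2.DIST_HUBER,0,.1,.01).ravel(); print(nm,'shield line',np.degrees(np.arctan2(l[1],l[0])),l[2:],m.sum())
E
python3 ring.py; python3 plan.py 606 -206 110 174.3
```

```text
17.7 [ 602.  -206.5  253.8] [180.   -0.  174.1] [ 1.1 -0.1 -3.4]
wrist lens top 1948 [ 603.  -206.3] [18.1 47.9] 83.5 278.7
wrist foot 1388 [ 596.3 -206.1] [46.9 40.7] 84.0 circle [ 599.8 -206.3] 18.8
wrist red 267 [ 596.6 -204.6] [71.  37.7] 84.1 circle [ 607.5 -206.1] 28.0
wrist shield line 84.57885 [ 522.2605  -199.24887] 839
top lens top 19 [ 578.8 -202.9] [16.3  2.7] 89.5 278.7
top foot 252 [ 596.4 -202.6] [47.2 38.9] 20.0 circle [ 597.2 -204.9] 17.4
top red 107 [ 604.9 -206.7] [56.8 58.3] 44.3 circle [ 605.4 -206.6] 27.6
top shield line 84.39318 [ 519.791  -198.3131] 164
scene lens top 46 [ 621.5 -208.1] [26.3 14. ] 60.0 278.2
scene foot 186 [ 599.  -205.8] [46.5 45.1] 38.3 circle [ 599.4 -206. ] 17.7
scene red 96 [ 604.4 -208.3] [62. 58.] 34.5 circle [ 606.  -206.7] 27.9
scene shield line 84.606064 [ 522.4586  -194.49092] 124
5 rows to [606.0, -206.0, 110.0, 174.3] : [[-0.02, 0.0, 0.72, -0.01], [-0.02, 0.0, 0.72, -0.01], [-0.02, 0.0, 0.72, -0.01], [-0.02, 0.0, 0.72, -0.01], [-0.02, 0.0, 0.72, -0.01]]
17.85 [ 602.3 -206.5  254.3] [180.    0.  174.1] [ 0.5  0.7 -3.3]
```

Call:
send_rows(steps=[[[-0.02, 0, 0.72, -0.07, 0.1], [-0.02, 0, 0.72, 0, 0.1], [-0.02, 0, 0.72, 0, 0.1], [-0.02, 0, 0.72, 0, 0.1], [-0.02, 0, 0.55, 0, 0.1]]])

```text
time_s: 18.27
ee_pos: [605.5, -206.8, 114.7]
ee_rot: [180.0, -0.1, 174.6]
force: [-0.2, 1.0, -2.9]
gripper_width: 17.7
gripper_force: 25.0
```

Call:
send_rows(steps=[[[0, 0, 0, 0, 0.1], [0, 0, 0, 0, 0.1], [0, 0, 0, 0, 0.1]]])

```text
time_s: 18.52
ee_pos: [607.7, -208.1, 118.6]
ee_rot: [-180.0, 0.2, 174.5]
force: [0.5, -0.6, -3.0]
gripper_width: 17.8
gripper_force: 25.0
```

```bash
python3 ring.py; python3 tilt.py wrist10; python3 - <<'E'
from h import *
w=load('wrist10');s=load('scene10')
cv2.imwrite('pics/v10.png',np.hstack([cv2.resize(w['pixels'][60:360,130:430],(400,400)),cv2.resize(s['pixels'][120:220,120:220],(400,400),interpolation=cv2.INTER_CUBIC)])[:,:,::-1])
E
```

```text
18.5167 [ 607.7 -208.1  118.6] [-180.     0.2  174.5] [ 0.5 -0.6 -3. ]
wrist lens top 1961 [ 608.6 -207.8] [18.1 48.6] 83.9 143.5
wrist foot 1378 [ 602.5 -207.2] [46.6 40.5] 83.7 circle [ 605.6 -207.8] 18.8
wrist red 546 [ 598.3 -203.8] [71.  41.2] 75.0 circle [ 607.9 -206.5] 28.5
wrist shield line 84.47975 [ 522.6622  -197.49065] 3204
top lens top 7 [ 583.3 -204.4] [12.6  0.6] 86.9 142.7
top foot 150 [ 600.9 -202.5] [44.4 34.5] 28.1 circle [ 600.6 -205.1] 15.8
top red 59 [ 598.1 -198.7] [57.5 36.5] 40.4 circle [ 605.  -206.2] 27.4
top shield line 84.46656 [ 521.6444  -179.68867] 125
scene lens top 33 [ 626.7 -210.2] [22.7 14.4] 59.2 143.6
scene foot 150 [ 605.9 -208. ] [45.8 47.5] 6.6 circle [ 605.4 -207.3] 17.8
scene red 67 [ 611.9 -200.2] [40.1 59.7] 51.4 circle [ 606.2 -206.5] 27.5
wrist10 4045 z [ 99.7 228.9]
  z 92 tool x [23.6 24.  24.2] y [-6.6  0.1  8.2] 27
  z 98 tool x [23.6 23.9 24.2] y [-6.7  0.8  8.2] 74
  z 104 tool x [23.5 23.7 24.1] y [-7.   0.8  8.3] 89
  z 110 tool x [23.3 23.6 23.9] y [-6.7  0.8  8.4] 85
  z 116 tool x [23.1 23.4 23.8] y [-7.1  0.8  8.2] 99
  z 122 tool x [22.8 23.2 23.6] y [-6.9  0.8  8.5] 117
18.6667 [ 607.68101352 -208.34437441  119.02753039] [-179.94460676    0.23283376  174.52260443] [ 0.26171388 -0.15019663 -3.34635252]
```

View pics/v10.png

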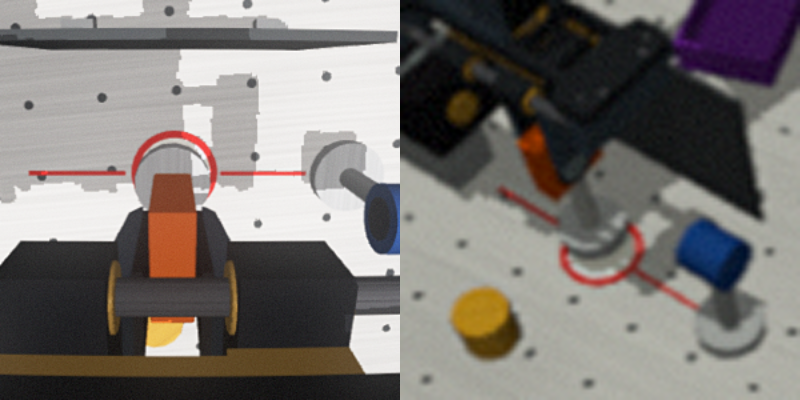

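The crop shows the lens hanging just above the ring at about (175,175) in the wrist crop, with the foot about 1.5° off plumb. Correcting by -2 mm in x and +1.3 mm in y, plus 0.5° of yaw, and setting down gently.

Call:
send_rows(steps=[[[0.05, 0.03, 0.2, -0.08, 0.1], [0, 0, 0.2, 0, 0.1], [0, 0, 0.04, 0, 0.1], [0, 0, 0, 0, 0.1]]])

```text
time_s: 19.0
ee_pos: [604.3, -206.6, 99.7]
ee_rot: [180.0, -0.0, 175.1]
force: [-1.4, 0.2, 3.1]
gripper_width: 18.2
gripper_force: 25.0
```

Call:
send_rows(steps=[[[0, 0, 0.03, 0, 0.1], [0, 0, 0.03, 0, 0.1], [0, 0, 0, 0, 0.1]]])

```text
time_s: 19.25
ee_pos: [604.4, -206.7, 99.6]
ee_rot: [-180.0, 0.1, 175.1]
force: [-5.4, 1.8, 13.7]
gripper_width: 17.9
gripper_force: 25.0
```

Call:
send_rows(steps=[[[0, 0, 0.02, 0, 0.1], [0, 0, 0.02, 0, 0.1], [0, 0, 0, 0, 0.1]]], squeeze=10)

```text
time_s: 19.5
ee_pos: [605.8, -206.9, 98.3]
ee_rot: [-180.0, 0.3, 175.0]
force: [-2.2, 1.7, 12.8]
gripper_width: 18.0
gripper_force: 10.0
```

```bash
python3 ring.py; python3 tilt.py wrist10
```

```text
19.5 [ 605.8 -206.9   98.3] [-180.     0.3  175. ] [-2.2  1.7 12.8]
wrist lens top 2009 [ 606.1 -206.5] [18.1 48.5] 84.0 124.9
wrist foot 1432 [ 599.5 -206. ] [46.4 41.4] 85.8 circle [ 602.2 -206.3] 18.7
wrist red 598 [ 601.1 -205.6] [70.5 47.5] 85.2 circle [ 606.3 -206.2] 27.9
wrist shield line 84.449554 [ 522.5498  -198.21404] 4028
top lens top 5 [ 580.2 -203.5] [15.   0.8] 84.1 124.9
top foot 133 [ 595.4 -199.9] [44.6 30.9] 34.8 circle [ 596.9 -203.4] 15.6
top red 49 [ 604.5 -195.6] [56.4 49.4] 9.3 circle [ 605.  -206.1] 27.2
top shield line 84.32275 [ 524.4062  -150.69006] 105
scene lens top 38 [ 622.7 -209.5] [24.5 13.5] 56.5 123.5
scene foot 153 [ 602.5 -204.5] [47.8 43.2] 36.5 circle [ 602.3 -204.7] 17.7
scene red 63 [ 616.4 -201.2] [36.9 59.5] 27.4 circle [ 606.6 -206.3] 27.6
scene shield line 84.203125 [ 523.581   -180.78285] 71
wrist10 3749 z [ 80.1 208.2]
  z 74 tool x [24.7 25.  25.3] y [-7.2 -0.4  7.7] 32
  z 80 tool x [24.5 24.9 25.1] y [-6.8  0.5  7.9] 83
  z 86 tool x [24.4 24.7 25. ] y [-6.7  0.5  8.2] 88
  z 92 tool x [24.2 24.5 24.8] y [-7.   1.1  8. ] 102
  z 98 tool x [23.8 24.3 24.7] y [-7.2 -0.   8.2] 101
  z 104 tool x [23.6 24.1 24.4] y [-7.1  1.1  8.6] 111
  z 110 tool x [23.4 23.9 24.3] y [-6.9  0.5  8.5] 136
  z 116 tool x [23.2 23.7 24.1] y [-7.1  0.5  8.4] 145
  z 122 tool x [-21.9  10.3  23.4] y [-7.6  0.5  8.4] 1980
19.65 [ 605.84697911 -206.90829086   98.27206518] [-179.96318781    0.26279342  175.05307107] [-3.02402398  0.73384786 12.71147639]
```

Still about 1.7° off plumb, with the foot about 3.5 mm short in x. I'll let it settle flat, measure, then regrip and shift it gently.

Call:
send_rows(steps=[[[0, 0, -0.02, 0, 0.24], [0, 0, 0, 0, 0.3], [0, 0, 0, 0, 0.3], [0, 0, 0, 0, 0.3]]])

```text
time_s: 19.98
ee_pos: [604.4, -206.6, 95.5]
ee_rot: [180.0, -0.0, 175.1]
force: [0.5, 0.0, -0.3]
gripper_width: 27.3
gripper_force: 0.0
```

```bash
python3 ring.py; python3 tilt.py wrist10
```

```text
19.9833 [ 604.4 -206.6   95.5] [180.   -0.  175.1] [ 0.5  0.  -0.3]
wrist lens top 2066 [ 602.1 -206. ] [17.4 48.6] 84.7 123.9
wrist foot 1087 [ 598.8 -205.7] [46.  40.9] 85.1 circle [ 601.6 -206.1] 19.1
wrist red 642 [ 606.9 -206.6] [59.  59.4] 47.2 circle [ 606.3 -206.3] 28.0
wrist shield line 84.45834 [ 522.52216 -198.21336] 4082
top lens top 18 [ 582.9 -209.1] [13.6 24.8] 48.1 125.9
top foot 79 [ 594.  -198.4] [41.3 28.1] 22.5 circle [ 595.1 -200.3] 13.7
top red 41 [ 601.6 -196.3] [56.  45.2] 13.9 circle [ 604.7 -206.2] 27.3
top shield line 84.05152 [ 522.5858  -170.52713] 104
scene lens top 29 [ 619.7 -207. ] [16.  15.5] 41.1 122.8
scene foot 143 [ 601.6 -205.4] [46.9 43.3] 37.0 circle [ 601.9 -205.3] 18.2
scene red 62 [ 615.7 -201.6] [36.6 58.2] 29.1 circle [ 606.6 -206.5] 27.3
scene shield line 84.44442 [ 523.32275 -183.69926] 72
wrist10 4094 z [ 79.8 205.8]
  z 74 tool x [25.7 26.1 26.3] y [-6.9  0.5  7.6] 54
  z 80 tool x [25.8 26.1 26.5] y [-7.3 -0.1  8.1] 68
  z 86 tool x [25.8 26.2 26.4] y [-7.   1.1  7.7] 77
  z 92 tool x [25.9 26.2 26.4] y [-7.3  0.5  7.9] 84
  z 98 tool x [25.9 26.1 26.5] y [-7.1  0.5  8.1] 93
  z 104 tool x [25.8 26.1 26.4] y [-7.3  0.   8.1] 106
  z 110 tool x [25.8 26.2 26.5] y [-7.2  1.   7.8] 118
  z 116 tool x [25.9 26.2 26.4] y [-7.   0.5  8. ] 125
  z 122 tool x [-19.2  12.7  25.8] y [-7.3  0.5  8.2] 2085
20.1333 [ 604.45700916 -206.6326994    95.48380059] [ 1.79984786e+02 -3.36341100e-02  1.75059269e+02] [-0.44614161  0.42498533  0.35704149]
```

Call:
send_rows(steps=[[[0.05, 0, 0, 0, 0.3], [0, 0, 0, 0, 0.3], [0, 0, 0, 0, 0.1], [0, 0, 0, 0, 0.1], [0, 0, 0, 0, 0.1]]], squeeze=40)

```text
time_s: 20.55
ee_pos: [602.5, -206.5, 95.9]
ee_rot: [180.0, -0.0, 175.1]
force: [-0.9, 0.1, 0.6]
gripper_width: 17.8
gripper_force: 40.0
```

Call:
send_rows(steps=[[[0, 0, 0, 0, 0.1], [0, 0, -0.04, 0, 0.1], [0, 0, -0.03, 0, 0.1], [0, 0, 0, 0, 0.1], [0, 0, 0, 0, 0.1]]])

```text
time_s: 20.97
ee_pos: [602.4, -206.4, 98.4]
ee_rot: [180.0, -0.0, 175.1]
force: [0.2, 0.6, -4.3]
gripper_width: 18.0
gripper_force: 40.0
```

Call:
send_rows(steps=[[[-0.035, 0, 0, 0, 0.1], [-0.035, 0, 0, 0, 0.1], [-0.035, 0, 0, 0, 0.1], [0, 0, 0, 0, 0.1], [0, 0, 0, 0, 0.1]]])

```text
time_s: 21.38
ee_pos: [606.9, -206.9, 98.6]
ee_rot: [180.0, -0.0, 175.1]
force: [0.2, -0.4, -2.9]
gripper_width: 18.0
gripper_force: 40.0
```

```bash
python3 ring.py|egrep 'wrist|scene (foot|red)|\['; python3 tilt.py wrist10
```

```text
21.3833 [ 606.9 -206.9   98.6] [180.   -0.  175.1] [ 0.2 -0.4 -2.9]
wrist lens top 2091 [ 606.5 -206.4] [18.  48.4] 85.4 126.7
wrist foot 1218 [ 601.6 -205.9] [46.4 37.3] 85.7 circle [ 605.4 -206.5] 18.7
wrist red 706 [ 600.8 -205.6] [71.5 46.9] 84.0 circle [ 607.6 -206.4] 28.1
wrist shield line 84.44645 [ 522.6053  -198.28728] 4109
top lens top 7 [ 580.2 -203.8] [ 2.4 15.6] 6.3 125.2
top foot 91 [ 598.1 -199.6] [43.6 30.9] 35.3 circle [ 598.9 -201.9] 14.9
top red 80 [ 602.1 -204.6] [55.3 51.7] 30.4 circle [ 605.4 -206.7] 27.5
top shield line 84.31304 [ 522.0668  -176.37604] 116
scene lens top 33 [ 623.4 -210.5] [23.3 14. ] 53.7 125.9
scene foot 149 [ 607.4 -204.3] [44.6 44.9] 56.8 circle [ 606.3 -205. ] 18.0
scene red 71 [ 612.8 -199.7] [40.9 59.3] 48.1 circle [ 606.7 -205.8] 27.0
scene shield line 84.37762 [ 522.9127  -186.02228] 77
wrist10 4157 z [ 83.2 209. ]
  z 74 tool x [23.7 24.  24. ] y [-6.1  2.1  7.7] 16
  z 80 tool x [23.8 24.1 24.3] y [-6.9  0.5  7.9] 66
  z 86 tool x [23.8 24.  24.3] y [-7.2 -0.1  8.3] 77
  z 92 tool x [23.8 24.1 24.4] y [-7.   0.5  7.8] 86
  z 98 tool x [23.8 24.1 24.3] y [-7.2 -0.   7.7] 89
  z 104 tool x [23.8 24.1 24.3] y [-7.1  0.2  8. ] 98
  z 110 tool x [23.8 24.1 24.4] y [-7.1  0.5  8.3] 112
  z 116 tool x [23.8 24.1 24.4] y [-7.1  0.5  8.1] 129
  z 122 tool x [-21.2  17.7  24.3] y [-7.4  1.   8.9] 419
21.5333 [ 606.70779471 -206.81767279   98.68865955] [ 1.79993722e+02 -7.03274215e-03  1.75064149e+02] [-0.46279733  0.5898653  -3.08042303]
```

Call:
send_rows(steps=[[[0, 0, 0, 0.09, 0.1], [0, 0, 0.04, 0, 0.1], [0, 0, 0.02, 0, 0.1], [0, 0, 0.01, 0, 0.1], [0, 0, 0, 0, 0.1]]])

```text
time_s: 21.95
ee_pos: [606.7, -206.8, 95.9]
ee_rot: [180.0, -0.0, 174.4]
force: [-0.1, 0.4, -2.4]
gripper_width: 17.8
gripper_force: 40.0
```

Call:
send_rows(steps=[[[0, 0, 0.015, 0, 0.1], [0, 0, 0.015, 0, 0.1], [0, 0, 0, 0, 0.1]]])

```text
time_s: 22.2
ee_pos: [606.8, -206.8, 95.9]
ee_rot: [-180.0, 0.0, 174.4]
force: [-2.3, -0.1, 5.0]
gripper_width: 17.9
gripper_force: 40.0
```

Call:
send_rows(steps=[[[0, 0, 0, 0, 0.24], [0, 0, 0, 0, 0.35], [0, 0, 0, 0, 0.45], [0, 0, 0, 0, 0.45]]])

```text
time_s: 22.53
ee_pos: [606.9, -206.9, 94.6]
ee_rot: [180.0, 0.0, 174.4]
force: [-0.4, -0.0, 0.1]
gripper_width: 39.0
gripper_force: 0.0
```

```bash
python3 ring.py|egrep 'wrist|scene (foot|red)|\['; python3 tilt.py wrist10
```

```text
22.5333 [ 606.9 -206.9   94.6] [180.    0.  174.4] [-0.4 -0.   0.1]
wrist lens top 2049 [ 606.3 -206.4] [17.7 48.6] 84.9 124.0
wrist foot 451 [ 601.8 -205.7] [46.2 38.2] 81.5 circle [ 604.4 -206.3] 19.1
wrist red 813 [ 606.7 -206.4] [59.  58.8] 38.9 circle [ 607.5 -206.3] 28.0
wrist shield line 84.39937 [ 522.5297 -198.0554] 4509
top lens top 30 [ 601.9 -209.1] [13.  46.4] 78.6 125.7
top foot 52 [ 596.4 -196.5] [43.4 24.5] 45.9 circle [ 599.1 -200.2] 15.3
top red 71 [ 600.  -201.5] [56.6 43.5] 39.0 circle [ 605.5 -206.7] 27.4
top shield line 84.23927 [ 522.0928  -175.21509] 116
scene lens top 29 [ 622.1 -207.6] [17.9 14.7] 84.1 123.1
scene foot 127 [ 605.6 -205.9] [47.  42.8] 38.2 circle [ 606.5 -205.5] 18.2
scene red 80 [ 611.9 -200.7] [42.1 59.5] 49.0 circle [ 606.1 -206.1] 27.2
scene shield line 84.94756 [ 523.5669  -182.07248] 88
wrist10 4151 z [ 79.7 205. ]
  z 74 tool x [24.  24.3 24.5] y [-6.9  0.2  7.9] 52
  z 80 tool x [24.  24.3 24.6] y [-7.2  0.5  8. ] 73
  z 86 tool x [24.1 24.3 24.7] y [-7.1  0.8  8. ] 76
  z 92 tool x [24.  24.3 24.7] y [-6.8  0.5  8.2] 89
  z 98 tool x [24.1 24.3 24.6] y [-7.2  0.5  8. ] 107
  z 104 tool x [24.  24.3 24.6] y [-6.9  0.5  8.3] 107
  z 110 tool x [24.  24.3 24.6] y [-7.2  1.   7.9] 115
  z 116 tool x [24.  24.3 24.7] y [-6.9  0.5  8.2] 145
  z 122 tool x [-21.1  10.8  24. ] y [-7.2  0.5  8.2] 2065
22.6833 [ 606.83124762 -206.87160127   94.57976488] [1.79994311e+02 9.85282762e-04 1.74442627e+02] [-0.80305929 -0.25305363  0.31515559]
```

Call:
send_rows(steps=[[[0, 0, -0.4, 0, 0.45], [0, 0, -0.8, 0, 0.45], [0, 0, -0.9, 0, 0.45], [0, 0, -0.9, 0, 0.45], [0, 0, -0.5, 0, 0.45]]])

```text
time_s: 23.1
ee_pos: [608.1, -207.4, 239.3]
ee_rot: [-179.9, 0.4, 174.4]
force: [-0.4, -0.1, 0.9]
gripper_width: 41.2
gripper_force: 0.0
```

Call:
send_rows(steps=[[[0.9, 0, 0, 0, 0.45], [0.9, 0, 0, 0, 0.45], [0.9, 0, 0, 0, 0.45], [0.9, 0, 0, 0, 0.45], [0, 0, 0, 0, 0.45]]])

```text
time_s: 23.52
ee_pos: [456.7, -191.4, 234.5]
ee_rot: [179.9, -0.3, 174.4]
force: [-0.1, 0.1, -0.5]
gripper_width: 40.8
gripper_force: 0.0
```

```bash
python3 - <<'E'
from h import *
t=grab('top','t12');s=grab('scene','s12')
for f in(t,s):
    P=cloud(f);X,Y,Z=[P[...,i] for i in range(3)]
    hsv=cv2.cvtColor(f['pixels'],cv2.COLOR_RGB2HSV); h,ss,v=[hsv[...,i].astype(int) for i in range(3)]
    for k,m in(('top',(h>3)&(h<18)&(ss>140)&(np.hypot(X-606,Y+206)<40)&(Z>118)&(Z<128)),('red',((h<5)|(h>173))&(ss>100)&(abs(Z)<8)&(np.hypot(X-606,Y+206)<36)),('tin',(h>15)&(h<30)&(ss>120)&(Z>30)&(np.hypot(X-701,Y+228)<40))):
        q=P[m]
        if len(q)>15: r=cv2.minAreaRect(q[:,:2].astype(np.float32)); print(k,len(q),np.round(r[0],1),np.round(r[1],1),round(r[2],1))
cv2.imwrite('pics/v12.png',np.vstack([cv2.resize(t['pixels'][115:275,130:470],(637,300)),cv2.resize(s['pixels'][90:300,70:400],(637,300))])[:,:,::-1])
E
```

```text
top 152 [ 603.4 -205.4] [17.  46.4] 85.9
red 94 [ 603.2 -202. ] [58.8 51.4] 23.3
tin 182 [ 699.6 -229.1] [37.2 37.9] 37.1
top 105 [ 606.5 -205.9] [18.9 47.5] 84.9
red 78 [ 612.6 -200. ] [43.8 59.6] 49.1
tin 149 [ 702.6 -229. ] [39.2 35.8] 63.6
```

View pics/v12.png

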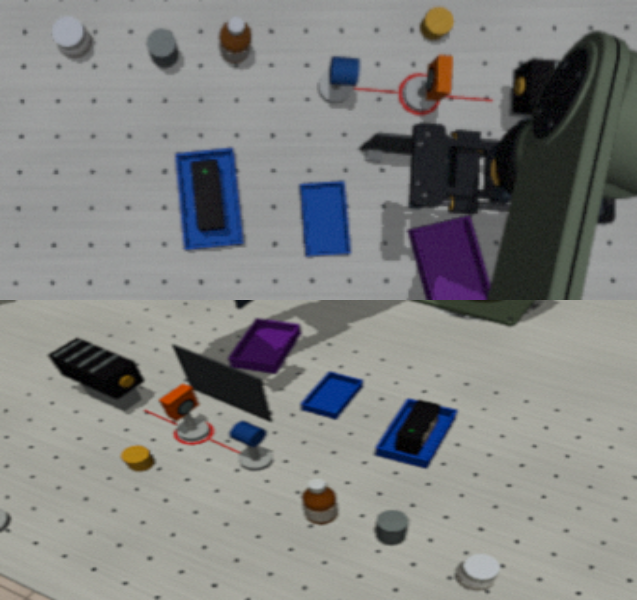

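Both views show the lens upright inside the red ring at (440,78) and (180,405), the adapter upright in the blue tray, and the other items where they were. Handing in.

```bash
python3 -c "
from workcell import env
print(env.job_done())"
```

```text
the job is handed in; nothing more can be done
None
```

I handed the job in at about 24 s: the adapter stands upright within about 2 mm of the middle of the blue tray, and the lens, stood up, released and regrasped as asked, is within about 1 mm of the ring centre and about 0.5° of the beam, with everything else left where it was.

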